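# Load a pipette hanger onto a swing rail

## Robot

A 6-joint arm with a two-finger parallel gripper is mounted at the origin on a cart in front of the work surface, level with it; the furniture and walls round the work are solid. World frame = base frame: x ahead of the robot, y to its left, z up, the work surface at z = 0. Lengths are in m, angles in rad, forces in N, time in s.
With the tool pointing down it reaches from about 0.25 to 0.85 m from the base axis. Payload 12.5 kg.
Tool frame: the origin (TCP) lies between the finger pads, 19 mm behind the fingertips; this is the grasp point; z points along the fingers, y is the line along which they close (so a half turn about z gives the same grasp; the last joint's range is limited). The gripper opens to 93 mm and grips with 3 to 60 N. Pads are 15 mm wide; open, the fingers measure 128 mm over their backs; the gripper's body (75 mm by 188 mm) begins 65 mm behind the grasp point.
Start: joints at [-1.232, 0.351, 1.652, -0, 1.139, -0.085], TCP at [0.226, -0.501, 0.237] pointing down, gripper open.
Joint ranges: [-2.75, 2.75], [-0.79, 2.1], [0.01, 2.65], [-1.57, 4.71], [0.07, 3.14], [-2.87, 2.87]. Speed limits (rad/s): [2.22, 2.22, 2.79, 3.14, 3.14, 3.14].

## Interface

Orientations are given as a unit quaternion [w, x, y, z].
In Python, from bench import ctrl gives the robot as it stands.
- The arm moves only by the tool carry_out, never from a script. Its argument "series" is a list that holds one entry, the list of rows, each a list of 7 numbers: the turn, a rotation vector about the tool's x, y, z in degrees, then the shift along the tool's x, y, z in m, then the opening, from 0 (shut) to 1 (fully open). In form: [[[ax, ay, az, dx, dy, dz, fingers], ...]]. A call has 1 to 5 rows; each row shifts and turns the commanded pose from where the row before left it, along the tool's axes as they then stand; what a row does not reach is not made up. A row lasts 1/8 s, in which the tool goes at most 62.5 mm and 10.7 degrees, less where a joint would pass 70% of its speed; a pose out of reach is approached as far as the arm can. A call with a gripper value outside its range is refused whole. The fingers move at their own pace and stop on an object; "grip_force" is the grip in N (left out, the last holds). Time passes only in rows, so rows that do not move let the fingers close. It gives the time, the measured TCP pose, the force, the opening and the grip force at its end, in the units of the state.
- ctrl.observe(): the state, without advancing time (a new reading comes with each control period).
- ctrl.get_image(name): name is "side" or "top"; returns a dict with "img" (400x640x3 uint8, blue, green, red), "range_z" (400x640 float32, m along the optical axis (not along the pixel's ray), 0 where there is no reading), "vfov" (degrees; the focal length in pixels is half the picture's height over the tangent of half this angle, whatever the lens; pixels are square), "cx", "cy" (the principal point, pixels), "R" (3x3) and "t" (3): a world point X has camera coordinates R X + t. Camera axes: x right, y down, z forward; pixel columns grow to the right and rows downward; lengths in m; the calibration is good to about 2 mm. A picture is of the moment at which its call begins.
- ctrl.hand_in(): hands the job in; it is judged then, once.
Trained networks look in the newest picture that a camera, given by its name, has taken for a name from the list of things; names that differ only in an ending like _2 or _b are one class to them, and where a whole thing is asked for, a point or a joint stands for the part that bears it (a point fixed in the world has none). Each returns a list of dicts, best first, with "conf" (0 to 1); they miss things now and then, are a little off and sometimes report something else, mostly with a low value. They report only what shows in the picture. A call takes as long as a camera call. They do not tell look-alikes from the thing itself.
- ctrl.look_for(camera, name): "at" ([x, y, z] in m, in world coordinates, good to about 4 mm: the middle of the surface that is visible of it).
The state is a dict: "time_s": time; "joint_pos": joint angles; "qvel": joint speeds; "tau": joint torques, N m; "ee_pos": TCP position; "tool_rot": TCP orientation; "force": force on the tool from outside, world axes, zero at the start; "torque": the same for the moment, N m; "width": finger opening in m; "grip_force": force on a finger pad.
Only numpy, scipy, OpenCV 4.12 (cv2) and the standard library are available. Lean on these libraries where they do the work, as an engineer would, in place of code of your own. Each camera call takes 0.05 s, during which the arm holds its last target. There are 200 camera calls.

## Task

Take the pipette hanger that stands on the worktop, feed its shoe into the open end of the slotted rail on the stand and slide it along until it snaps past the catch and sits home against the end stop, then let go. The rail stands a little askew on its swivel, so let the shoe follow it gently, never pressing on the rail with more than 20 newtons, and leave the other things on the bench where they are.

Things in the scene. Friction and masses are not known exactly. Their poses are not given: they have to be found in the camera images.
- hanger: pipette hanger, grey plastic, about 150 g, loose, standing. Origin: underside, below its post's axis; z up. Foot: flat U cradle 8 mm thick, x -49 to +25, 56 mm wide, prongs to -x. Post 125 mm tall, its top 50 mm is the grip block, 22 (x) by 24 mm (y). Behind it (+x) a steel neck, 16 mm long in y, 14 mm high, carries the black glide shoe
- shoe (a point): centre of the hanger's black glide shoe, at (36, 0, 85.5) mm in the hanger's frame, axes as the hanger's. The shoe is 15.5 mm thick in x, 31 mm high and 36 mm long in y, both ends rounded (radius 7.75 mm, upright axis)
- grip (a point): in the hanger's grip block at (0, 0, 113) mm of its frame: a place for the TCP, fingers pointing down and closing along the hanger's y on the 24 mm width
- stand: fixed stand of the swing rail. Origin on the worktop, straight below the rail's swivel axis (upright). Base plate x 0 to 110, y -95 to +35 mm, 10 mm thick; column 18 mm thick at x 55, y 0; arm below the rail at 101 to 111 mm height. The rail runs level, about along the stand's -y, turned about the swivel by an UNMEASURED angle up to 0.16 rad either way; the swivel is clamped and does not yield
- mouth (a point): centre of the rail's open end (within 3.5 mm in x, as the rail is turned), at (0, 20, 135) mm of the stand's frame. Rail: aluminium C-channel, slot facing the stand's -x; inside 18 mm in x, 34 mm high; slot 18 mm high; walls 4 mm, outside 26 x 42 mm. Play of the shoe: 1.25 mm each way in x, 1.5 mm up and down. Walls flare out 3 mm over the 8 mm before the mouth. The post stays in front of the slot
- home (a point): where the shoe's centre is when home against the end stop, if the rail were not turned: (0, -125, 135) mm in the stand's frame, fixed to the stand; the true place lies up to 20 mm to either side along the stand's x. The stop, a firm rubber buffer (gives 1 mm per 4 N), has its face 18 mm beyond
- catch_at (a point): where the spring catch is, if the rail were not turned: (0, -106, 135) mm in the stand's frame, fixed to the stand. A round plunger stands out 5 mm from the channel's back wall; the shoe meets it 39 mm before home, is pushed past with 4 to 10 N along the rail (it presses the shoe to the lips), and the plunger drops in behind the shoe when that is home
- beaker: bystander: small glass beaker 56 x 56 x 72 mm, origin at the centre of its underside
- jar: bystander: white screw jar 68 x 68 x 53 mm, origin at the centre of its underside
- spanner_long: bystander: open-ended spanner lying flat, 152 mm long, origin at the centre of its underside
- spanner_short: bystander: open-ended spanner lying flat near the worktop's front edge, 115 mm long, origin at the centre of its underside
- timer: bystander: white lab timer 61 x 75 x 46 mm at the foot of the instrument tower, origin at the centre of its underside
- bottle: bystander: capped clear bottle 69 x 69 x 131 mm behind the stand, origin at the centre of its underside
Not all that is in view belongs to the job. What is shaped like the hanger but purple is not meant.

How it is judged:
By the outcome, as a careful person would: the job done as asked, in the order asked, and still so for the second after the job is handed in, with the robot touching nothing.
It also fails if it takes over 69 s, if anything falls off the work surface, if the arm or the gripper's body presses on something with over 40 N, if the wrist force passes 120 N, or if a joint passes its speed limit or range.

## Working session

There is one attempt and no reset: what is moved stays moved. The work goes in short steps, Python scripts to look and compute and a tool call to move; the robot and the scene stay as the last step left them, time stands still between calls to the robot, and variables do not carry over. Pictures are saved under pics/ and viewed, at most 10 in all, crops included, and the job is handed in when it is done.

Besides the shell and the picture viewer there is one more tool, called after ">>>" as name(argument=value, ...), one argument or row to a line, values as JSON. carry_out: Moves the arm, as the interface text tells. Its arguments: {"type":"object","properties":{"series":{"type":"array","items":{"type":"array","items":{"type":"array","items":{"type":"number"}}}},"grip_force":{"type":"number"}},"required":["series"]}

```bash
mkdir -p pics; cat > h.py <<'E'
import numpy as np,cv2
from bench import ctrl
def cloud(d):
    z=d["range_z"].astype(float);h,w=z.shape
    f=h/2/np.tan(np.radians(d["vfov"])/2)
    v,u=np.mgrid[:h,:w]
    c=np.stack([(u-d["cx"])/f*z,(v-d["cy"])/f*z,z],-1)
    P=(c-np.array(d["t"]))@np.array(d["R"])
    P[z<=0]=np.nan
    return P
def pix(d,X):
    f=d["img"].shape[0]/2/np.tan(np.radians(d["vfov"])/2)
    c=np.array(d["R"])@np.array(X)+np.array(d["t"])
    return np.array([d["cx"]+f*c[0]/c[2],d["cy"]+f*c[1]/c[2]])
E
python3 - <<'E'
from h import *
for n in("side","top"):
    d=ctrl.get_image(n); cv2.imwrite(f"pics/{n}0.png",d["img"]); np.savez(f"{n}0.npz",**d)
    print(n,d["vfov"],d["cx"],d["cy"],-np.array(d["R"]).T@np.array(d["t"]))
    for o in("hanger","shoe","stand","mouth","beaker","jar","spanner_long","spanner_short","timer","bottle"):
        for r in ctrl.look_for(n,o)[:3]: print(o,np.round(r["at"],3),round(r["conf"],2),pix(d,r["at"]).round())
s=ctrl.observe();print({k:np.round(v,3) for k,v in s.items()})
E
```

```text
side 44.700658780267275 324.9399472573102 197.40623700057327 [ 0.61575016 -0.94949647  1.24480172]
hanger [ 0.37  -0.579  0.044] 0.69 [232. 343.]
shoe [ 0.434 -0.23   0.056] 0.78 [273. 222.]
shoe [ 0.365 -0.581  0.042] 0.64 [230. 344.]
stand [ 0.594 -0.227  0.012] 0.62 [329. 232.]
mouth [ 0.592 -0.224  0.007] 0.81 [328. 232.]
beaker [ 0.774 -0.212  0.087] 0.67 [393. 217.]
jar [ 0.64  -0.458  0.053] 0.68 [342. 302.]
jar [ 0.597 -0.224  0.01 ] 0.62 [330. 231.]
timer [0.53  0.184 0.031] 0.55 [316. 123.]
bottle [ 0.774 -0.21   0.087] 0.83 [393. 216.]
bottle [ 0.434 -0.23   0.054] 0.44 [273. 222.]
top 52.80569074835158 315.8337658994657 196.31051930758576 [ 0.37504663 -0.18623858  1.25102908]
hanger [ 0.363 -0.566  0.088] 0.94 [444. 268.]
hanger [ 0.43  -0.214  0.008] 0.92 [320. 247.]
hanger [0.536 0.194 0.029] 0.55 [185. 212.]
shoe [ 0.357 -0.564  0.086] 0.98 [443. 270.]
shoe [ 0.432 -0.218  0.01 ] 0.58 [321. 246.]
mouth [ 0.594 -0.219  0.109] 0.67 [322. 188.]
beaker [ 0.458 -0.49   0.036] 0.67 [411. 236.]
jar [ 0.637 -0.443  0.052] 0.9 [394. 177.]
spanner_long [ 0.502 -0.025 -0.001] 0.56 [258. 224.]
spanner_short [ 0.359 -0.424  0.003] 0.56 [388. 269.]
timer [0.532 0.193 0.03 ] 0.95 [186. 213.]
timer [ 0.593 -0.227  0.108] 0.23 [324. 188.]
bottle [ 0.761 -0.188  0.088] 0.61 [311. 134.]
bottle [ 0.432 -0.216  0.01 ] 0.24 [320. 246.]
{'time_s': np.float64(1.1), 'joint_pos': array([-1.232,  0.351,  1.652,  0.   ,  1.139, -0.085]), 'qvel': array([-0.001, -0.001, -0.001,  0.001, -0.001,  0.001]), 'tau': array([ 0.0000e+00, -4.9725e+01, -2.8548e+01,  7.0000e-02,  2.2000e-02,
        0.0000e+00]), 'ee_pos': array([ 0.226, -0.501,  0.237]), 'tool_rot': array([0.   , 0.978, 0.21 , 0.   ]), 'force': array([-0.267, -0.303,  0.651]), 'torque': array([0.01 , 0.041, 0.005]), 'grip_force': np.float64(0.0), 'width': np.float64(0.093)}
```

View pics/top0.png

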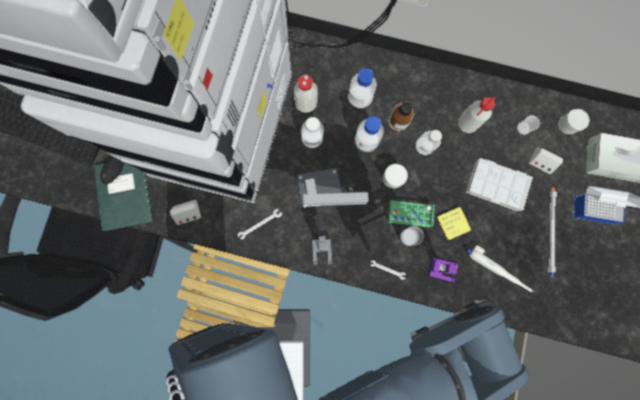

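View pics/side0.png

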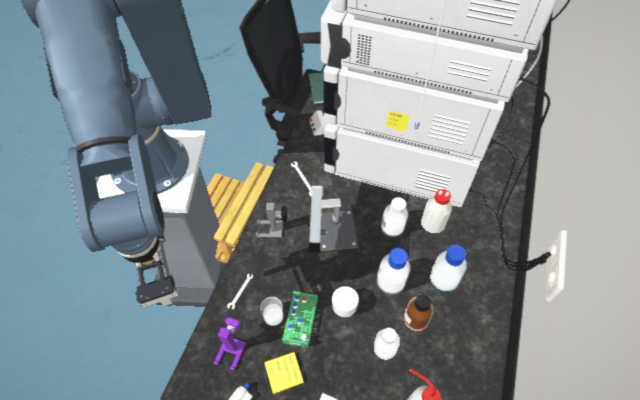

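The grey piece at top (320,248) / side (270,222) and the purple one at top (444,270) / side (230,343) have the same shape. The grey one fits the description, since purple is excluded. The stand with its rail is at top (330,195) / side (325,220). Next I'll measure both from depth and confirm with one crop.

```bash
python3 - <<'E'
from h import *
ims=[]
for n,(u0,v0,u1,v1) in(("side",(240,160,370,270)),("top",(280,155,400,275))):
    d=dict(np.load(f"{n}0.npz"));P=cloud(d)
    c=d["img"][v0:v1,u0:u1];ims.append(cv2.resize(c,(390,int(390*c.shape[0]/c.shape[1])),interpolation=cv2.INTER_CUBIC))
    Q=P.reshape(-1,3);C=d["img"].reshape(-1,3)
    def sel(lo,hi):
        return Q[np.all((Q>lo)&(Q<hi),1)]
    def rect(S,l):
        if len(S)<4: print(n,l,len(S));return
        r=cv2.minAreaRect((S[:,:2]*1000).astype(np.float32));print(n,l,len(S),"z",np.percentile(S[:,2],[5,50,95]).round(4),"c",np.round(r[0],1),"wh",np.round(r[1],1),"a",round(r[2],1), "box",np.round(cv2.boxPoints(r)).tolist())
    rect(sel([.5,-.4,.148],[.75,-.1,.17]),"railtop")
    rect(sel([.5,-.4,.006],[.75,-.1,.015]),"base")
    rect(sel([.36,-.3,.115],[.5,-.15,.135]),"griptop")
    rect(sel([.36,-.3,.095],[.5,-.15,.106]),"shoetop")
    rect(sel([.36,-.3,.0045],[.5,-.15,.013]),"foot")
h=max(i.shape[0] for i in ims)
cv2.imwrite("pics/crop.png",np.hstack([cv2.copyMakeBorder(i,0,h-i.shape[0],0,0,0) for i in ims]))
E
```

```text
side railtop 605 z [0.1521 0.1558 0.1596] c [ 556.3 -259.5] wh [ 28.2 183.1] a 1.7 box [[539.0, -168.0], [545.0, -351.0], [573.0, -351.0], [568.0, -168.0]]
side base 1135 z [0.0064 0.0098 0.0138] c [ 627.  -250.2] wh [293.2 248.6] a 88.5 box [[499.0, -394.0], [748.0, -400.0], [755.0, -107.0], [506.0, -100.0]]
side griptop 72 z [0.1179 0.1243 0.128 ] c [ 428.2 -220.4] wh [20.1 26.8] a 6.1 box [[417.0, -208.0], [420.0, -235.0], [440.0, -233.0], [437.0, -206.0]]
side shoetop 83 z [0.0956 0.1001 0.1046] c [ 449.6 -227. ] wh [56.4 32.9] a 33.9 box [[417.0, -229.0], [435.0, -256.0], [482.0, -225.0], [464.0, -198.0]]
side foot 259 z [0.0047 0.0076 0.0123] c [ 430.2 -224. ] wh [138.3 142.7] a 5.0 box [[355.0, -159.0], [367.0, -301.0], [505.0, -289.0], [493.0, -147.0]]
top railtop 656 z [0.1527 0.1569 0.1605] c [ 601.1 -304.8] wh [138.7 287.2] a 42.8 box [[453.0, -246.0], [648.0, -457.0], [750.0, -363.0], [555.0, -152.0]]
top base 932 z [0.0064 0.0104 0.0141] c [ 625.5 -249.4] wh [296.7 244.1] a 89.0 box [[501.0, -396.0], [745.0, -400.0], [750.0, -103.0], [506.0, -99.0]]
top griptop 72 z [0.1221 0.1253 0.129 ] c [ 427.3 -218.5] wh [22.3 19.7] a 89.7 box [[417.0, -230.0], [437.0, -230.0], [437.0, -207.0], [417.0, -207.0]]
top shoetop 76 z [0.0959 0.101  0.1047] c [ 442.8 -216.6] wh [54.  34.3] a 0.2 box [[416.0, -200.0], [416.0, -234.0], [470.0, -234.0], [470.0, -199.0]]
top foot 337 z [0.0047 0.0068 0.0118] c [ 430.4 -225.1] wh [148.4 137.4] a 89.7 box [[361.0, -299.0], [499.0, -300.0], [500.0, -151.0], [362.0, -151.0]]
```

View pics/crop.png

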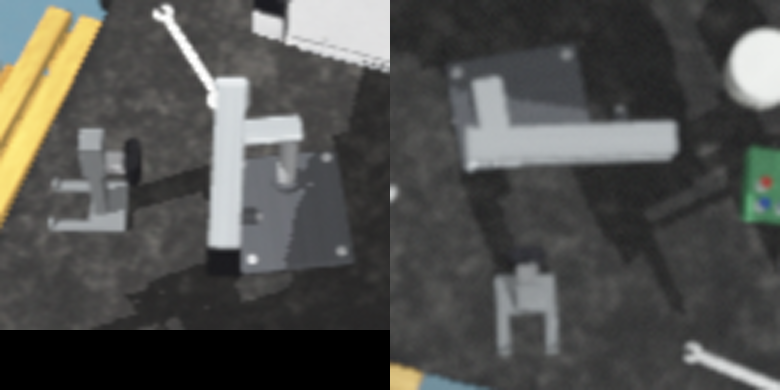

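The crop confirms it: a grey hanger with the black shoe facing +x, towards the stand, and the prongs towards the robot. The rail is pale, with its open end at +y (top crop left, about (467,150)) and its dark stop end at -y. Now a precise fit of both.

```bash
python3 - <<'E'
from h import *
for n in("side","top"):
    d=dict(np.load(f"{n}0.npz"));P=cloud(d);Q=P.reshape(-1,3)
    g=cv2.cvtColor(d["img"],cv2.COLOR_BGR2GRAY).reshape(-1)
    def sel(lo,hi,b=0): return Q[np.all((Q>lo)&(Q<hi),1)&(g>b)]
    S=sel([.53,-.36,.147],[.60,-.15,.168],120)
    print(n,"rail n",len(S),"z",np.median(S[:,2]).round(4),"y ext",np.percentile(S[:,1],[.5,1,99,99.5]).round(4))
    # edges by y bins
    ys=np.arange(-.345,-.175,.01);mid=[];E=[]
    for y in ys:
        b=S[abs(S[:,1]-y)<.006]
        # arm sits lower so fine
        mid.append(np.median(b[:,0]));E.append(np.percentile(b[:,0],[3,97]))
    E=np.array(E)
    for nm,v in(("med",np.array(mid)),("lo",E[:,0]),("hi",E[:,1])):
        p=np.polyfit(ys,v,1);r=v-np.polyval(p,ys);k=abs(r)<.003;p=np.polyfit(ys[k],v[k],1)
        print(nm,"dx/dy",p[0].round(4),"x@-.168",np.polyval(p,-.168).round(4),"x@-.31",np.polyval(p,-.31).round(4),"rms",r.std().round(4))
    S=sel([.36,-.28,.003],[.48,-.16,.014],110);S=S[:]
    r=cv2.minAreaRect((S[:,:2]*1000).astype(np.float32));print("foot",len(S),np.round(r[0],1),np.round(r[1],1),r[2],np.percentile(S[:,0],[1,99]).round(4),np.percentile(S[:,1],[1,99]).round(4))
    # prong direction: per-prong PCA
    for lo,hi in((-.28,-.222),(-.214,-.16)):
        b=S[(S[:,1]>lo)&(S[:,1]<hi)&(S[:,0]<.405)]
        if len(b)>8:
            p=np.polyfit(b[:,0],b[:,1],1);print(" prong n",len(b),"dy/dx",p[0].round(3),"mean",b.mean(0).round(4))
    S=sel([.40,-.25,.114],[.45,-.19,.135]);r=cv2.minAreaRect((S[:,:2]*1000).astype(np.float32));print("grip",len(S),np.mean(S,0).round(4),np.round(r[0],1),np.round(r[1],1),r[2])
    S=Q[np.all((Q>[.445,-.26,.075])&(Q<[.49,-.17,.107]),1)];r=cv2.minAreaRect((S[:,:2]*1000).astype(np.float32));print("shoe",len(S),np.mean(S,0).round(4),np.round(r[0],1),np.round(r[1],1),r[2],np.median(S[:,2]).round(4), np.percentile(S[:,1],[3,97]).round(4))
E
```

```text
side rail n 564 z 0.1559 y ext [-0.344  -0.3429 -0.1688 -0.1684]
med dx/dy -0.0229 x@-.168 0.5552 x@-.31 0.5585 rms 0.0011
lo dx/dy -0.0319 x@-.168 0.542 x@-.31 0.5465 rms 0.0007
hi dx/dy -0.0314 x@-.168 0.5658 x@-.31 0.5703 rms 0.0007
foot 192 [ 416.  -221.6] [72.9 58.5] 4.173912048339844 [0.3791 0.4532] [-0.2504 -0.1927]
 prong n 30 dy/dx 0.077 mean [ 0.394  -0.2453  0.0084]
 prong n 35 dy/dx 0.138 mean [ 0.3914 -0.2002  0.008 ]
grip 73 [ 0.4287 -0.2228  0.1237] [ 427.9 -220.9] [25.4 22.4] 89.87943267822266
shoe 114 [ 0.4613 -0.2228  0.0944] [ 459.  -219.9] [25.8 38. ] 3.576107978820801 0.0957 [-0.2372 -0.2045]
top rail n 642 z 0.1568 y ext [-0.343  -0.3426 -0.1664 -0.1664]
med dx/dy -0.0308 x@-.168 0.5524 x@-.31 0.5568 rms 0.0007
lo dx/dy -0.0274 x@-.168 0.5407 x@-.31 0.5446 rms 0.0004
hi dx/dy -0.0243 x@-.168 0.5656 x@-.31 0.569 rms 0.0008
foot 170 [ 414.7 -220.2] [58.4 69.9] 89.64067840576172 [0.3797 0.4496] [-0.2466 -0.1912]
 prong n 26 dy/dx -0.015 mean [ 0.392  -0.2428  0.0095]
 prong n 26 dy/dx 0.148 mean [ 0.3927 -0.1982  0.0084]
grip 72 [ 0.4273 -0.2185  0.1256] [ 427.3 -218.5] [22.3 19.7] 89.7447738647461
shoe 88 [ 0.4599 -0.2169  0.0994] [ 458.5 -216.5] [34.2 22.8] 89.20838928222656 0.1006 [-0.232  -0.2013]
```

>>> carry_out(
  series=[
    [[0,0,7.5,0,0,0,1],[0,0,7.5,0,0,0,1],[0,0,7.6,0,0,0,1],[0,0,0,0.03,-0.039,0,1],[0,0,0,0.03,-0.039,0,1]],
  ],
)

```text
time_s: 1.72
ee_pos: [0.2843, -0.4207, 0.2373]
tool_rot: [-0.0, 1.0, 0.014, 0.0]
force: [0.3, -0.5, 0.7]
width: 0.0934
grip_force: 0.0
```

>>> carry_out(
  series=[
    [[0,0,0,0.03,-0.039,0,1],[0,0,0,0.03,-0.039,0,1],[0,0,0,0.03,-0.039,0,1],[0,0,0,0.03,-0.039,0,1],[0,0,0,0.03,-0.04,0,1]],
  ],
)

```text
time_s: 2.35
ee_pos: [0.4289, -0.2199, 0.2376]
tool_rot: [0.0, 1.0, 0.015, 0.0]
force: [1.5, -0.8, 0.6]
width: 0.0932
grip_force: 0.0
```

```bash
python3 - <<'E'
from h import *
from scipy.spatial.transform import Rotation as Ro
s=ctrl.observe();q=s["tool_rot"];R=Ro.from_quat([q[1],q[2],q[3],q[0]]).as_matrix()
print(s["time_s"],np.round(s["ee_pos"],4),np.round(R,4).tolist(),"yaw",np.degrees(np.arctan2(R[1,0],R[0,0])),"F",np.round(s["force"],2))
print("to go tool",(R.T@(np.array([.428,-.2197,.113])-s["ee_pos"])).round(4))
for n in("side","top"):
    Q=cloud(dict(np.load(f"{n}0.npz"))).reshape(-1,3)
    S=Q[np.all((Q>[.42,-.3,.17])&(Q<[.75,.2,.6]),1)];print(n,len(S),S.min(0) if len(S) else "",S[np.argmin(S[:,1])] if len(S) else "", np.round(S[S[:,0]<.6].min(0),3) if (S[:,0]<.6).any() else "")
E
```

```text
2.35 [ 0.4289 -0.2199  0.2376] [[0.9996, 0.0292, 0.0004], [0.0292, -0.9996, -0.0003], [0.0004, 0.0003, -1.0]] yaw 1.674856846985341 F [ 1.46 -0.79  0.59]
to go tool [-0.0009 -0.0003  0.1246]
side 10303 [ 0.55635973 -0.07187205  0.17004464] [ 0.74694457 -0.07187205  0.30967197] [ 0.556 -0.036  0.17 ]
top 9378 [ 0.55531031 -0.06575423  0.1701168 ] [ 0.74890423 -0.06575423  0.32551383] [ 0.555 -0.031  0.17 ]
```

>>> carry_out(
  series=[
    [[0,0,0,-0.001,0,0.03,1],[0,0,0,0,0,0.035,1],[0,0,0,0,0,0.03,1],[0,0,0,0,0,0.02,1],[0,0,0,0,0,0.0095,1]],
  ],
)

```text
time_s: 2.98
ee_pos: [0.4268, -0.2211, 0.1121]
tool_rot: [-0.0, 1.0, 0.015, -0.0]
force: [0.6, -0.9, -0.3]
width: 0.0929
grip_force: 0.0
```

>>> carry_out(
  series=[
    [[0,0,0,0,0,0,0.4],[0,0,0,0,0,0,0.3],[0,0,0,0,0,0,0.2],[0,0,0,0,0,0,0.1],[0,0,0,0,0,0,0.1]],
  ],
  grip_force=25,
)

```text
time_s: 3.6
ee_pos: [0.4271, -0.2213, 0.1131]
tool_rot: [0.0, 1.0, 0.015, 0.0]
force: [0.1, 0.0, -0.3]
width: 0.0474
grip_force: 0.0
```

>>> carry_out(
  series=[
    [[0,0,0,0,0,0,0.1],[0,0,0,0,0,0,0.1],[0,0,0,0,0,0,0],[0,0,0,0,0,0,0],[0,0,0,0,0,0,0]],
  ],
)

```text
time_s: 4.22
ee_pos: [0.427, -0.2213, 0.1129]
tool_rot: [-0.0, 1.0, 0.015, -0.0]
force: [-0.3, 0.2, -1.0]
width: 0.0238
grip_force: 25.0
```

>>> carry_out(
  series=[
    [[0,0,0,0,0,-0.015,0],[0,0,0,0,0,-0.025,0],[0,0,0,0,-0.02,-0.0095,0],[0,0,0,0.01,-0.03,0,0],[0,0,0,0.01,-0.03,0,0]],
  ],
)

```text
time_s: 4.85
ee_pos: [0.4445, -0.1389, 0.1628]
tool_rot: [-0.0, 1.0, 0.015, 0.0]
force: [-0.7, 0.0, -0.5]
width: 0.0238
grip_force: 25.0
```

>>> carry_out(
  series=[
    [[0,0,0,0.025,0,0,0],[0,0,0,0.02,0,0,0],[0,0,0,0,0,0,0],[0,0,0,0,0,0,0]],
  ],
)

```text
time_s: 5.35
ee_pos: [0.4888, -0.1388, 0.1623]
tool_rot: [-0.0, 1.0, 0.015, -0.0]
force: [0.2, -0.1, -0.2]
width: 0.0237
grip_force: 25.0
```

```bash
cat > m.py <<'E'
from h import *
import sys
ims=[]
for n,(u0,v0,u1,v1) in(("side",(250,150,370,270)),("top",(270,150,390,270))):
    d=ctrl.get_image(n);np.savez(f"{n}_{sys.argv[1]}.npz",**d)
    c=d["img"][v0:v1,u0:u1];ims.append(cv2.resize(c,(390,390),interpolation=cv2.INTER_CUBIC))
cv2.imwrite(f"pics/{sys.argv[1]}.png",np.hstack(ims))
s=ctrl.observe();print(s["time_s"],np.round(s["ee_pos"],4),np.round(s["force"],2),np.round(s["torque"],2))
E
python3 m.py pre
```

```text
5.45 [ 0.4889 -0.1392  0.1625] [-0.25 -0.24 -0.89] [ 0.07  0.02 -0.05]
```

View pics/pre.png

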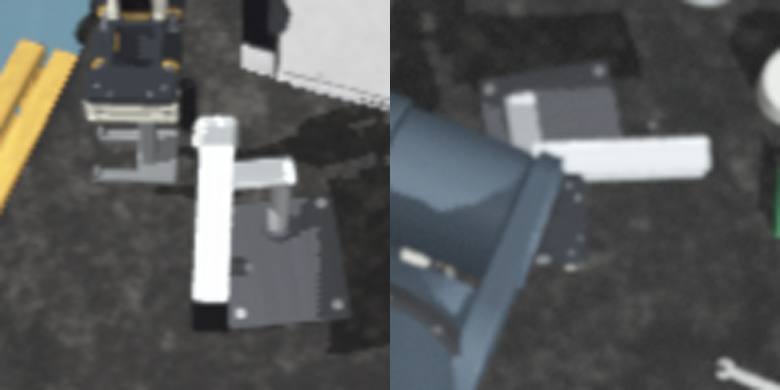

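```bash
python3 - <<'E'
from h import *
d=dict(np.load("side_pre.npz"));P=cloud(d);Q=P.reshape(-1,3);g=cv2.cvtColor(d["img"],cv2.COLOR_BGR2GRAY).reshape(-1)
S=Q[np.all((Q>[.42,-.19,.048])&(Q<[.535,-.1,.066]),1)]
print("foot",len(S),S.mean(0).round(4),"x",np.percentile(S[:,0],[1,3,90,97,99]).round(4),"y",np.percentile(S[:,1],[1,3,50,97,99]).round(4),"z",np.median(S[:,2]).round(4))
r=cv2.minAreaRect((S[:,:2]*1000).astype(np.float32));print(np.round(r[0],1),np.round(r[1],1),r[2])
m=np.all((Q>[.508,-.18,.11])&(Q<[.537,-.1,.16]),1);S=Q[m]
print("shoe",len(S),S.mean(0).round(4),"x",np.percentile(S[:,0],[3,50,97]).round(4),"y",np.percentile(S[:,1],[3,50,97]).round(4),"z",np.percentile(S[:,2],[3,50,97]).round(4))
# rail near edges vs y
k=np.all((Q>[.535,-.36,.147])&(Q<[.60,-.14,.168]),1)&(g>120);S=Q[k]
for y in(-.165,-.17,-.175,-.19,-.21,-.25,-.29,-.33):
    b=S[abs(S[:,1]-y)<.005]; print(y,len(b),np.percentile(b[:,0],[3,50,97]).round(4),np.median(b[:,2]).round(4))
print("yext",np.percentile(S[:,1],[1,99.5]).round(4))
E
```

```text
foot 256 [ 0.484  -0.1455  0.0571] x [0.4422 0.4442 0.5099 0.5132 0.514 ] y [-0.1705 -0.1695 -0.1497 -0.1163 -0.1143] z 0.0571
[ 477.8 -142.1] [72.6 58.7] 0.33352676033973694
shoe 84 [ 0.526  -0.1459  0.1443] x [0.5185 0.5262 0.533 ] y [-0.1587 -0.1507 -0.1241] z [0.1241 0.1479 0.1528]
-0.165 12 [0.5408 0.5565 0.5667] 0.1555
-0.17 30 [0.54   0.5541 0.5678] 0.156
-0.175 33 [0.5402 0.5542 0.5677] 0.1562
-0.19 26 [0.5441 0.555  0.5663] 0.1558
-0.21 31 [0.5431 0.5566 0.5676] 0.1565
-0.25 25 [0.5458 0.5563 0.5669] 0.1565
-0.29 34 [0.5458 0.5588 0.5694] 0.1561
-0.33 43 [0.5463 0.5589 0.5718] 0.1557
yext [-0.344  -0.1676]
```

>>> carry_out(
  series=[
    [[0,0,0,0.014,0,0,0],[0,0,0,0.013,0,0,0],[0,0,0,0,0,0,0],[0,0,0,0,0,0,0]],
  ],
)

```text
time_s: 5.95
ee_pos: [0.5165, -0.1386, 0.1622]
tool_rot: [-0.0, 1.0, 0.015, -0.0]
force: [1.0, 0.3, -1.2]
width: 0.0238
grip_force: 25.0
```

>>> carry_out(
  series=[
    [[0,0,0,0,0.004,0,0],[0,0,0,0,0.004,0,0],[0,0,0,0,0.002,0,0],[0,0,0,0,0.002,0,0],[0,0,0,0,0.002,0,0]],
  ],
)

```text
time_s: 6.58
ee_pos: [0.5171, -0.1528, 0.1625]
tool_rot: [-0.0, 1.0, 0.015, 0.0]
force: [-0.3, 0.3, -1.6]
width: 0.024
grip_force: 25.0
```

>>> carry_out(
  series=[
    [[0,0,0,0,0.002,0,0],[0,0,0,0,0.002,0,0],[0,0,0,0,0.002,0,0],[0,0,0,0,0,0,0]],
  ],
)

```text
time_s: 7.08
ee_pos: [0.5172, -0.1587, 0.1624]
tool_rot: [-0.0, 1.0, 0.015, -0.0]
force: [0.5, -0.4, -1.1]
width: 0.0239
grip_force: 25.0
```

>>> carry_out(
  series=[
    [[0,0,0,0,0.002,0,0],[0,0,0,0,0.002,0,0],[0,0,0,0,0.002,0,0],[0,0,0,0,0,0,0]],
  ],
)

```text
time_s: 7.58
ee_pos: [0.5175, -0.1648, 0.1624]
tool_rot: [0.0, 1.0, 0.015, 0.0]
force: [0.4, 0.2, -1.1]
width: 0.0239
grip_force: 25.0
```

>>> carry_out(
  series=[
    [[0,0,0,0,0.003,0,0],[0,0,0,0,0.003,0,0],[0,0,0,0,0.003,0,0],[0,0,0,0,0,0,0]],
  ],
)

```text
time_s: 8.07
ee_pos: [0.5177, -0.1739, 0.1624]
tool_rot: [-0.0, 1.0, 0.015, -0.0]
force: [-0.3, 0.4, -0.4]
width: 0.0241
grip_force: 25.0
```

```bash
python3 m.py in
```

```text
8.175 [ 0.5177 -0.1736  0.1624] [-0.46  0.09 -1.21] [ 0.07  0.04 -0.  ]
```

View pics/in.png

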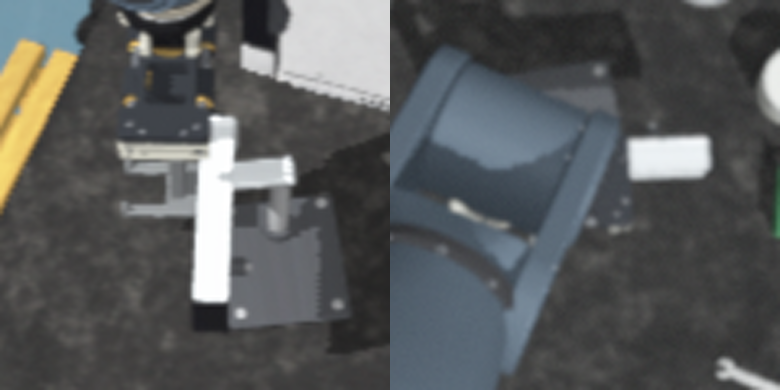

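The side crop shows the post close in front of the slot, near (190,185), with the shoe inside the rail. Contact forces are near zero, so I'll keep sliding.

>>> carry_out(
  series=[
    [[0,0,0,0,0.004,0,0],[0,0,0,0,0.004,0,0],[0,0,0,0,0.004,0,0],[0,0,0,0,0.004,0,0],[0,0,0,0,0,0,0]],
  ],
)

```text
time_s: 8.8
ee_pos: [0.5182, -0.19, 0.1624]
tool_rot: [0.0, 1.0, 0.014, 0.0]
force: [-0.1, -0.4, -0.7]
width: 0.0241
grip_force: 25.0
```

>>> carry_out(
  series=[
    [[0,0,0,0,0.004,0,0],[0,0,0,0,0.004,0,0],[0,0,0,0,0.004,0,0],[0,0,0,0,0.004,0,0],[0,0,0,0,0,0,0]],
  ],
)

```text
time_s: 9.43
ee_pos: [0.5186, -0.2059, 0.1624]
tool_rot: [-0.0, 1.0, 0.015, -0.0]
force: [-0.1, -0.2, -0.9]
width: 0.0236
grip_force: 25.0
```

>>> carry_out(
  series=[
    [[0,0,0,0,0.004,0,0],[0,0,0,0,0.004,0,0],[0,0,0,0,0.004,0,0],[0,0,0,0,0.004,0,0],[0,0,0,0,0,0,0]],
  ],
)

```text
time_s: 10.05
ee_pos: [0.5191, -0.2219, 0.1624]
tool_rot: [0.0, 1.0, 0.014, 0.0]
force: [0.3, 0.2, -0.5]
width: 0.0235
grip_force: 25.0
```

>>> carry_out(
  series=[
    [[0,0,0,0,0.004,0,0],[0,0,0,0,0.004,0,0],[0,0,0,0,0.004,0,0],[0,0,0,0,0.004,0,0],[0,0,0,0,0,0,0]],
  ],
)

```text
time_s: 10.68
ee_pos: [0.5196, -0.2379, 0.1624]
tool_rot: [0.0, 1.0, 0.015, 0.0]
force: [-0.2, -0.5, -0.5]
width: 0.0237
grip_force: 25.0
```

>>> carry_out(
  series=[
    [[0,0,0,0,0.004,0,0],[0,0,0,0,0.004,0,0],[0,0,0,0,0.004,0,0],[0,0,0,0,0.004,0,0],[0,0,0,0,0,0,0]],
  ],
)

```text
time_s: 11.3
ee_pos: [0.52, -0.2539, 0.1624]
tool_rot: [-0.0, 1.0, 0.014, 0.0]
force: [-0.6, 0.3, -0.5]
width: 0.0239
grip_force: 25.0
```

>>> carry_out(
  series=[
    [[0,0,0,0,0.004,0,0],[0,0,0,0,0.003,0,0],[0,0,0,0,0.003,0,0],[0,0,0,0,0,0,0]],
  ],
)

```text
time_s: 11.8
ee_pos: [0.5203, -0.2638, 0.1624]
tool_rot: [0.0, 1.0, 0.015, -0.0]
force: [-1.4, 0.0, -2.0]
width: 0.0237
grip_force: 25.0
```

>>> carry_out(
  series=[
    [[0,0,0,0,0.002,0,0],[0,0,0,0,0.002,0,0],[0,0,0,0,0.002,0,0],[0,0,0,0,0,0,0]],
  ],
)

```text
time_s: 12.3
ee_pos: [0.5205, -0.2697, 0.1624]
tool_rot: [-0.0, 1.0, 0.015, -0.0]
force: [0.2, 0.1, -1.2]
width: 0.0237
grip_force: 25.0
```

>>> carry_out(
  series=[
    [[0,0,0,0,0.002,0,0],[0,0,0,0,0.002,0,0],[0,0,0,0,0.001,0,0],[0,0,0,0,0,0,0]],
  ],
)

```text
time_s: 12.8
ee_pos: [0.5206, -0.2747, 0.1624]
tool_rot: [-0.0, 1.0, 0.015, -0.0]
force: [0.0, -0.3, -1.1]
width: 0.0237
grip_force: 25.0
```

>>> carry_out(
  series=[
    [[0,0,0,0,0.001,0,0],[0,0,0,0,0.001,0,0],[0,0,0,0,0.001,0,0],[0,0,0,0,0,0,0]],
  ],
)

```text
time_s: 13.3
ee_pos: [0.5207, -0.2776, 0.1624]
tool_rot: [-0.0, 1.0, 0.015, -0.0]
force: [-0.5, 0.2, -0.2]
width: 0.024
grip_force: 25.0
```

>>> carry_out(
  series=[
    [[0,0,0,0,0.001,0,0],[0,0,0,0,0.001,0,0],[0,0,0,0,0.001,0,0],[0,0,0,0,0,0,0]],
  ],
)

```text
time_s: 13.8
ee_pos: [0.5207, -0.2805, 0.1624]
tool_rot: [-0.0, 1.0, 0.015, -0.0]
force: [-0.1, 0.5, -0.5]
width: 0.0238
grip_force: 25.0
```

>>> carry_out(
  series=[
    [[0,0,0,0,0.001,0,0],[0,0,0,0,0.001,0,0],[0,0,0,0,0.001,0,0]],
  ],
)

```text
time_s: 14.18
ee_pos: [0.5203, -0.2821, 0.162]
tool_rot: [-0.002, 1.0, 0.015, -0.001]
force: [-2.9, 10.2, 0.6]
width: 0.0236
grip_force: 25.1
```

Now in contact with the plunger (about 10 N along the rail). I'll go on in small steps.

>>> carry_out(
  series=[
    [[0,0,0,0,0.0005,0,0],[0,0,0,0,0,0,0]],
  ],
)

```text
time_s: 14.42
ee_pos: [0.5201, -0.2827, 0.1618]
tool_rot: [-0.001, 1.0, 0.015, -0.001]
force: [-2.9, 7.7, 0.0]
width: 0.024
grip_force: 25.0
```

>>> carry_out(
  series=[
    [[0,0,0,0,0.0007,0,0],[0,0,0,0,0.0007,0,0],[0,0,0,0,0,0,0]],
  ],
)

```text
time_s: 14.8
ee_pos: [0.5199, -0.2842, 0.1617]
tool_rot: [-0.001, 1.0, 0.015, -0.002]
force: [-4.5, 6.0, -0.1]
width: 0.0236
grip_force: 25.0
```

>>> carry_out(
  series=[
    [[0,0,0,-0.0004,0.0008,0,0],[0,0,0,0,0.0008,0,0],[0,0,0,0,0,0,0]],
  ],
)

```text
time_s: 15.18
ee_pos: [0.5196, -0.2863, 0.1617]
tool_rot: [-0.001, 1.0, 0.015, -0.002]
force: [-4.9, 4.6, -1.9]
width: 0.0237
grip_force: 25.0
```

>>> carry_out(
  series=[
    [[0,0,0,-0.0003,0.001,0,0],[0,0,0,-0.0003,0.001,0,0],[0,0,0,0,0.001,0,0],[0,0,0,0,0,0,0]],
  ],
)

```text
time_s: 15.68
ee_pos: [0.5195, -0.2894, 0.1619]
tool_rot: [-0.001, 1.0, 0.015, -0.001]
force: [-2.5, 4.8, -1.2]
width: 0.0237
grip_force: 25.0
```

>>> carry_out(
  series=[
    [[0,0,0,0,0.0015,0,0],[0,0,0,0,0.0015,0,0],[0,0,0,0,0.0015,0,0],[0,0,0,0,0.0015,0,0],[0,0,0,0,0,0,0]],
  ],
)

```text
time_s: 16.3
ee_pos: [0.5197, -0.2958, 0.162]
tool_rot: [-0.0, 1.0, 0.015, -0.001]
force: [-3.9, 3.2, -2.1]
width: 0.024
grip_force: 25.0
```

>>> carry_out(
  series=[
    [[0,0,0,0,0.0015,0,0],[0,0,0,0,0.0015,0,0],[0,0,0,0,0.0015,0,0],[0,0,0,0,0.0015,0,0],[0,0,0,0,0,0,0]],
  ],
)

```text
time_s: 16.92
ee_pos: [0.5199, -0.3021, 0.1621]
tool_rot: [-0.0, 1.0, 0.015, -0.001]
force: [-5.2, 3.0, -1.4]
width: 0.0239
grip_force: 25.0
```

>>> carry_out(
  series=[
    [[0,0,0,-0.0004,0.0015,0,0],[0,0,0,0,0.0015,0,0],[0,0,0,0,0.0015,0,0],[0,0,0,0,0,0,0]],
  ],
)

```text
time_s: 17.42
ee_pos: [0.52, -0.3065, 0.1623]
tool_rot: [-0.0, 1.0, 0.015, -0.0]
force: [-4.0, 2.7, -1.1]
width: 0.0239
grip_force: 25.0
```

>>> carry_out(
  series=[
    [[0,0,0,0,0.001,0,0],[0,0,0,0,0.001,0,0],[0,0,0,0,0,0,0]],
  ],
)

```text
time_s: 17.8
ee_pos: [0.5201, -0.3086, 0.1623]
tool_rot: [-0.0, 1.0, 0.015, -0.0]
force: [-4.8, 3.5, -1.5]
width: 0.0239
grip_force: 25.0
```

>>> carry_out(
  series=[
    [[0,0,0,0,0.001,0,0],[0,0,0,0,0.001,0,0],[0,0,0,0,0.001,0,0],[0,0,0,0,0,0,0]],
  ],
)

```text
time_s: 18.3
ee_pos: [0.5202, -0.3118, 0.1624]
tool_rot: [0.0, 1.0, 0.015, -0.0]
force: [-4.7, 1.8, -1.2]
width: 0.0241
grip_force: 25.0
```

>>> carry_out(
  series=[
    [[0,0,0,0,0.001,0,0],[0,0,0,0,0.001,0,0],[0,0,0,0,0,0,0]],
  ],
)

```text
time_s: 18.68
ee_pos: [0.5204, -0.314, 0.1625]
tool_rot: [0.0, 1.0, 0.015, 0.0]
force: [-4.5, 0.4, -2.4]
width: 0.0241
grip_force: 25.0
```

>>> carry_out(
  series=[
    [[0,0,0,0,0.0008,0,0],[0,0,0,0,0.0008,0,0],[0,0,0,0,0,0,0]],
  ],
)

```text
time_s: 19.05
ee_pos: [0.5205, -0.3154, 0.1625]
tool_rot: [0.0, 1.0, 0.015, 0.0]
force: [-3.9, -0.2, -1.2]
width: 0.0236
grip_force: 25.0
```

>>> carry_out(
  series=[
    [[0,0,0,0,0.0008,0,0],[0,0,0,0,0.0008,0,0],[0,0,0,0,0,0,0]],
  ],
)

```text
time_s: 19.42
ee_pos: [0.5206, -0.317, 0.1625]
tool_rot: [0.0, 1.0, 0.015, 0.0]
force: [-4.0, -1.1, -1.6]
width: 0.0237
grip_force: 25.0
```

>>> carry_out(
  series=[
    [[0,0,0,0,0.0008,0,0],[0,0,0,0,0.0008,0,0],[0,0,0,0,0,0,0]],
  ],
)

```text
time_s: 19.8
ee_pos: [0.5208, -0.3186, 0.1625]
tool_rot: [0.0, 1.0, 0.015, 0.0]
force: [-1.8, -1.1, -1.3]
width: 0.0237
grip_force: 25.0
```

>>> carry_out(
  series=[
    [[0,0,0,0,0.0008,0,0],[0,0,0,0,0.0008,0,0],[0,0,0,0,0,0,0]],
  ],
)

```text
time_s: 20.18
ee_pos: [0.5209, -0.3197, 0.1625]
tool_rot: [-0.0, 1.0, 0.015, 0.0]
force: [-0.4, 3.9, -0.3]
width: 0.0236
grip_force: 25.0
```

>>> carry_out(
  series=[
    [[0,0,0,0,0.0007,0,0],[0,0,0,0,0.0005,0,0],[0,0,0,0,0,0,0]],
  ],
)

```text
time_s: 20.55
ee_pos: [0.5208, -0.3207, 0.1625]
tool_rot: [-0.0, 1.0, 0.015, 0.0]
force: [0.1, 6.5, 1.6]
width: 0.0237
grip_force: 25.0
```

>>> carry_out(
  series=[
    [[0,0,0,0,0.0007,0,0],[0,0,0,0,0,0,0]],
  ],
)

```text
time_s: 20.8
ee_pos: [0.5208, -0.3211, 0.1625]
tool_rot: [-0.001, 1.0, 0.015, -0.0]
force: [0.4, 8.1, 1.3]
width: 0.0239
grip_force: 25.0
```

>>> carry_out(
  series=[
    [[0,0,0,0,-0.0012,0,0],[0,0,0,0,-0.001,0,0],[0,0,0,0,0,0,0]],
  ],
)

```text
time_s: 21.18
ee_pos: [0.5208, -0.3197, 0.1625]
tool_rot: [0.0, 1.0, 0.015, 0.0]
force: [1.8, 3.1, -0.9]
width: 0.024
grip_force: 25.0
```

Next, a gentle tug of 1.5 mm to check that the catch holds.

>>> carry_out(
  series=[
    [[0,0,0,0,-0.0008,0,0],[0,0,0,0,-0.0007,0,0],[0,0,0,0,0,0,0]],
  ],
)

```text
time_s: 21.55
ee_pos: [0.5204, -0.3185, 0.1624]
tool_rot: [0.0, 1.0, 0.015, -0.0]
force: [0.0, 0.4, -0.8]
width: 0.0239
grip_force: 25.0
```

>>> carry_out(
  series=[
    [[0,0,0,0,-0.0008,0,0],[0,0,0,0,0,0,0]],
  ],
)

```text
time_s: 21.8
ee_pos: [0.5203, -0.3178, 0.1625]
tool_rot: [0.0, 1.0, 0.015, -0.0]
force: [-1.5, -2.7, -1.5]
width: 0.0234
grip_force: 25.0
```

The catch pulls back with -2.7 N, so it is engaged. I'll re-seat against the stop, then let go.

>>> carry_out(
  series=[
    [[0,0,0,0,0.0012,0,0],[0,0,0,0,0.0008,0,0],[0,0,0,0,0,0,0]],
  ],
)

```text
time_s: 22.18
ee_pos: [0.5206, -0.3192, 0.1624]
tool_rot: [-0.0, 1.0, 0.015, 0.0]
force: [-0.4, 1.4, -0.4]
width: 0.0237
grip_force: 25.0
```

>>> carry_out(
  series=[
    [[0,0,0,0,0,0,0.3],[0,0,0,0,0,0,0.4],[0,0,0,0,0,0,0.5],[0,0,0,0,0,0,0.6],[0,0,0,0,0,0,0.6]],
  ],
  grip_force=5,
)

```text
time_s: 22.8
ee_pos: [0.5206, -0.3194, 0.1624]
tool_rot: [0.0, 1.0, 0.015, -0.0]
force: [0.1, 0.4, 0.3]
width: 0.0553
grip_force: 0.0
```

>>> carry_out(
  series=[
    [[0,0,0,0,0,0,0.6],[0,0,0,0,0,-0.01,0.6],[0,0,0,0,0,-0.02,0.6],[0,0,0,0,0,-0.03,0.6],[0,0,0,0,0,-0.03,0.6]],
  ],
)

```text
time_s: 23.42
ee_pos: [0.5206, -0.3194, 0.2541]
tool_rot: [0.0, 1.0, 0.015, 0.0]
force: [-0.1, -1.0, -0.4]
width: 0.0558
grip_force: 0.0
```

>>> carry_out(
  series=[
    [[0,0,0,-0.04,0,-0.02,0.6],[0,0,0,-0.04,0,0,0.6],[0,0,0,-0.04,0,0,0.6],[0,0,0,-0.04,0,0,0.6],[0,0,0,-0.03,0,0,0.6]],
  ],
)

```text
time_s: 24.05
ee_pos: [0.3293, -0.3249, 0.2732]
tool_rot: [0.0, 1.0, 0.015, 0.0]
force: [0.7, -0.6, -0.1]
width: 0.0557
grip_force: 0.0
```

```bash
python3 m.py done
```

```text
24.15 [ 0.3289 -0.325   0.2733] [ 0.61 -0.05 -1.04] [0.05 0.01 0.01]
```

View pics/done.png

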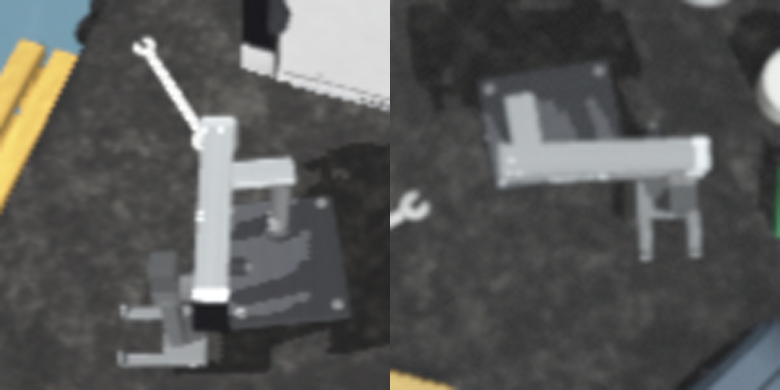

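The picture shows the hanger hanging in the rail at its stop end: side crop post (163,265) to foot (185,350), top crop (680,195). The gripper is clear. A last position check, then I'll hand in.

```bash
python3 - <<'E'
from h import *
ok=True
for n in("side","top"):
    Q=cloud(dict(np.load(f"{n}_done.npz"))).reshape(-1,3)
    S=Q[np.all((Q>[.495,-.36,.165])&(Q<[.54,-.28,.19]),1)]
    F=Q[np.all((Q>[.44,-.38,.045])&(Q<[.538,-.27,.07]),1)]
    for l,A in(("block",S),("foot",F)):
        if len(A)>5: r=cv2.minAreaRect((A[:,:2]*1000).astype(np.float32));print(n,l,len(A),np.median(A[:,2]).round(4),np.round(r[0],1),np.round(r[1],1),round(r[2],1))
        
E
python3 -c "
from bench import ctrl
print(ctrl.hand_in())"
```

```text
side block 80 0.1698 [ 520.1 -320.9] [20.6 27.1] 4.2
side foot 198 0.0524 [ 509.4 -322.9] [57.  60.2] 1.7
top block 72 0.1713 [ 518.6 -318.2] [19.6 22.2] 0.8
top foot 163 0.0536 [ 508.3 -319.8] [57.4 56. ] 2.0
the job is handed in; nothing more can be done
None
```

The grey hanger's shoe is in the rail, past the catch and home against the end stop, and the gripper has let go and moved clear. The catch held a 2.7 N tug, and the highest force I read while sliding was about 11 N against the 20 N limit. The job was handed in at about 24 s; no verdict came back.

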